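# Turn a sample carrier over in the flip fixture

## Robot

A 6-joint arm with a two-finger parallel gripper is mounted at the origin on a cart in front of the work surface, level with it; the furniture and walls round the work are solid. World frame = base frame: x ahead of the robot, y to its left, z up, the work surface at z = 0. Lengths are in mm, angles in rad, forces in N, time in s.
With the tool pointing down it reaches from about 275 to 825 mm from the base axis. Payload 4.9 kg.
Tool frame: the origin (TCP) lies at the very end of the fingers, on their centre line; the grasp point (between the pads) lies bot.hold_point_z behind it (bot.hold_point_z is the distance from the TCP to the grasp point, in mm); z points along the fingers, y is the line along which they close (so a half turn about z gives the same grasp; the last joint's range is limited). The gripper opens to 85 mm and grips with 20 to 120 N. Pads are 22 mm wide; open, the fingers measure 114 mm over their backs; the gripper's body (76 mm by 85 mm) begins 54 mm behind the grasp point. The pads swing forward as they close: fully open they stand 13 mm farther back than shut.
Start: joints at [1.131, 0.326, -0.193, 1.052, 0, 1.437], TCP at [165.575, 524.503, 231.281] pointing down, gripper open.
Joint ranges: [-2.65, 2.65], [-0.97, 1.79], [-1.3, 1.35], [-1.93, 2.1], [-1.47, 1.37], [-3.14, 3.14]. Speed limits (rad/s): [2.57, 2.57, 3.14, 3.14, 3.14, 3.14].

## Interface

Orientations are given as [roll, pitch, yaw] about the fixed x, y, z axes, in that order (R = Rz(yaw) Ry(pitch) Rx(roll)).
In Python, from rig import state, optics, ticket, nets, bot gives the robot as it stands.
- The arm moves only by the tool apply_moves, never from a script. Its argument "increments" is a list of rows, each a list of 7 numbers: the shift along the tool's x, y, z each as a share of 0.03 m, from -1 to 1, then the turn, a rotation vector about the tool's x, y, z each as a share of 10 degrees, from -1 to 1, then the opening in per cent of the stroke, from 0 (shut) to 100 (fully open). A call has 1 to 10 rows; each row shifts and turns the commanded pose from where the row before left it, along the tool's axes as they then stand; what a row does not reach is not made up. A row lasts 1/8 s, in which the tool goes at most 62.5 mm and 10.7 degrees, less where a joint would pass 70% of its speed; a pose out of reach is approached as far as the arm can. A call with a number of a shift or a turn outside -1 to 1 is refused whole. A call with a gripper value outside its range is refused whole. The fingers move at their own pace and stop on an object; "force" is the grip in N (left out, the last holds). Time passes only in rows, so rows that do not move let the fingers close. It gives the time, the measured TCP pose, the force, the opening and the grip force at its end, in the units of the state.
- state(): the state, without advancing time (a new reading comes with each control period).
- optics.capture(name): name is "side" or "top" or "wrist"; returns (picture, depth): 384x512x3 uint8, red, green, blue; 384x512 float32, mm along the optical axis (not along the pixel's ray), 0 where there is no reading.
- optics.get_calibration(name): a dict with "fov_y" (degrees; the focal length in pixels is half the picture's height over the tangent of half this angle, whatever the lens; pixels are square), "cx", "cy" (the principal point, pixels), "pose" (4x4, takes a point from camera to world coordinates); the wrist camera has in their place "mount" (4x4, takes a point from camera to tool coordinates, whose origin is the TCP and whose axes are the flange's). Camera axes: x right, y up, looking along -z (the intrinsics and any distortion apply to the point x, -y, -z); pixel columns grow to the right and rows downward; lengths in mm; the calibration is good to about 2 mm. A picture is of the moment at which its call begins: read the wrist's pose just before it. get_calibration takes no time and is no camera call.
- ticket.sign_off(): hands the job in; it is judged then, once.
Trained networks look in the newest picture that a camera, given by its name, has taken for a name from the list of things; names that differ only in an ending like _2 or _b are one class to them, and where a whole thing is asked for, a point or a joint stands for the part that bears it (a point fixed in the world has none). Each returns a list of dicts, best first, with "conf" (0 to 1); they miss things now and then, are a little off and sometimes report something else, mostly with a low value. They report only what shows in the picture. A call takes as long as a camera call. They do not tell look-alikes from the thing itself.
- nets.spot_in(camera, target): "at" ([x, y, z] in mm, in world coordinates, good to about 4 mm: the middle of the surface that is visible of it).
The state is a dict: "t": time; "q": joint angles; "joint_velocities": joint speeds; "joint_efforts": joint torques, N m; "tool_pos": TCP position; "tcp_rot": TCP orientation; "contact_force": force on the tool from outside, world axes, zero at the start; "ft_torque": the same for the moment, N m; "finger_gap": finger opening in mm; "gripper_force": force on a finger pad.
Only numpy, scipy, OpenCV 4.12 (cv2) and the standard library are available. Lean on these libraries where they do the work, as an engineer would, in place of code of your own. Each camera call takes 0.05 s, during which the arm holds its last target. There are 200 camera calls.

## Task

Turn the white sample carrier face-down with the turnover fixture. Lay the carrier flat in the pocket of the hinged flip plate and let go of it; then swing the plate, which has a bar for this, all the way over on its hinge until it lies closed on the other side, so that the carrier drops upside down into the fixed nest. Leave the plate closed over it.

Things in the scene. Friction and masses are not known exactly. Their poses are not given: they have to be found in the camera images.
- sample_carrier: Thick plain white disc, 52 mm across, 20 mm high, loose, 35 g, on the worktop left of the fixture among a grey steel weight (42 mm, with a bore), a small dark resin mount (30 mm) and a shallow dish (67 mm, 17 mm high). Origin: centre of its underside; its z axis points up at the start and must point down at the end.
- pocket (a point): Centre of the pocket floor in the hinged aluminium plate; 22 mm above the worktop while open, z up, x along the hinge, y from hinge to bar. Two curved walls at +y and -y form a round of 66 mm, 14 mm deep, flared at the top; at +x and -x it is open 35 mm wide for fingers, so hold the carrier across x. Plate 90 x 76 mm. Hinge axis: parallel to x, 48 mm towards -y, 35 mm above the worktop.
- nest (a point): Centre of the floor of the fixed nest, on the other side of the hinge from the open plate, 22 mm above the worktop; z up, x along the hinge, y towards the hinge. A round of 66 mm between two curved walls 10 mm high, flared at the top. 48 mm from the hinge axis: the closed plate's pocket lies upside down right over it, 26 mm between the two floors.
- bar (a point): Middle of the round steel bar at the free end of the plate, for swinging it: 10 mm thick, parallel to the hinge (x), 122 mm from the hinge axis, 74 mm free between its end arms, 28 mm gap to the pocket wall. Height 35 mm with the plate open or closed, 157 mm upright. Held across with the hand pointing down, it turns between the fingers during the swing.
- flip_plate (a joint): Angle of the plate, rad: 0 = open, pocket facing up; 1.57 = upright; 3.14 = closed upside down over the nest. The bar goes up and over towards the nest's side. Plate 0.3 kg, hinge damped: let go past upright it sinks slowly closed, before upright it sinks back open.
Not all that is in view belongs to the job. Leave any purple or yellow look-alike of the sample_carrier alone.

How it is judged:
By the outcome, as a careful person would: the job done as asked, in the order asked, and still so for the second after the job is handed in, with the robot touching nothing.
It also fails if it takes over 54 s, if anything falls off the work surface, if the arm or the gripper's body presses on something with over 40 N, if the wrist force passes 120 N, or if a joint passes its speed limit or range.

## Working session

There is one attempt and no reset: what is moved stays moved. The work goes in short steps, Python scripts to look and compute and a tool call to move; the robot and the scene stay as the last step left them, time stands still between calls to the robot, and variables do not carry over. Pictures are saved under pics/ and viewed, at most 11 in all, crops included, and the job is handed in when it is done.

Besides the shell and the picture viewer there is one more tool, called after ">>>" as name(argument=value, ...) on one line, values as JSON. apply_moves: Moves the arm, as the interface text tells. Shift numbers are shares of 0.03 m and turn numbers shares of 10 degrees, none past 1 either way. Its arguments: {"type":"object","properties":{"increments":{"type":"array"},"force":{"type":"number"}},"required":["increments"]}

```bash
mkdir -p pics; ls
python3 - <<'E'
from rig import state, optics, nets, bot
import cv2,numpy as np
s=state();print({k:np.round(v,3) for k,v in s.items()},bot.hold_point_z)
ims=[]
for c in ["top","side"]:
    p,d=optics.capture(c);ims.append(p);k=optics.get_calibration(c);print(c,k['fov_y'],k['cx'],k['cy'],np.round(k['pose'],3).tolist(),[x for x in k if x not in('pose',)])
    for n in ["sample_carrier","pocket","bar","nest","flip_plate"]:
        try: print(c,n,[(np.round(r['at'],0).tolist(),round(r['conf'],2)) for r in nets.spot_in(c,n)][:4])
        except Exception as e: print(c,n,e)
    np.save(f'pics/{c}_d.npy',d);cv2.imwrite(f'pics/{c}.png',p[...,::-1])
E
```

```text
pics
{'t': np.float64(0.0), 'q': array([ 1.131,  0.327, -0.194,  1.052,  0.   ,  1.437]), 'joint_velocities': array([ 0.001,  0.001,  0.002, -0.001, -0.001,  0.   ]), 'joint_efforts': array([ 0.0000e+00, -4.4340e+01,  2.6244e+01,  1.5000e-02,  0.0000e+00,
        0.0000e+00]), 'tool_pos': array([165.306, 523.953, 230.503]), 'tcp_rot': array([-3.14 , -0.   ,  2.836]), 'contact_force': array([-0.037, -0.71 , -0.543]), 'ft_torque': array([0.024, 0.033, 0.066]), 'gripper_force': np.float64(0.0), 'finger_gap': np.float64(85.272)} 18.700000000000003
top 47.19454365236062 260.63139648804895 197.24240708450128 [[0.016, 0.997, -0.072, 454.11], [-0.999, 0.018, 0.03, 143.547], [0.031, 0.072, 0.997, 1068.384], [0.0, 0.0, 0.0, 1.0]] ['fov_y', 'cx', 'cy']
top sample_carrier [([616.0, 158.0, 23.0], 0.94), ([531.0, 229.0, 22.0], 0.67), ([504.0, 129.0, 20.0], 0.58)]
top pocket []
top bar [([544.0, -31.0, 22.0], 0.9)]
top nest [([533.0, -76.0, 21.0], 0.82)]
top flip_plate [([545.0, -37.0, 20.0], 0.77)]
side 56.12129545687703 250.54771672353127 190.13082834505371 [[1.0, -0.006, 0.01, 513.43], [0.011, 0.585, -0.811, -559.775], [-0.001, 0.811, 0.585, 569.122], [0.0, 0.0, 0.0, 1.0]] ['fov_y', 'cx', 'cy']
side sample_carrier [([611.0, 139.0, 19.0], 0.77), ([502.0, 115.0, 21.0], 0.68), ([529.0, 218.0, 22.0], 0.54)]
side pocket [([549.0, -31.0, 29.0], 0.58)]
side bar [([549.0, -27.0, 28.0], 0.6)]
side nest [([533.0, -104.0, 20.0], 0.63)]
side flip_plate [([545.0, -28.0, 32.0], 0.83)]
```

View pics/top.png

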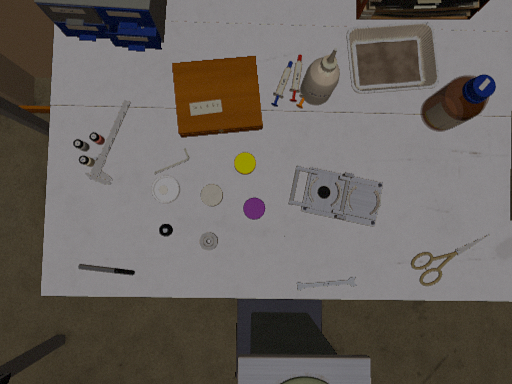

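View pics/side.png

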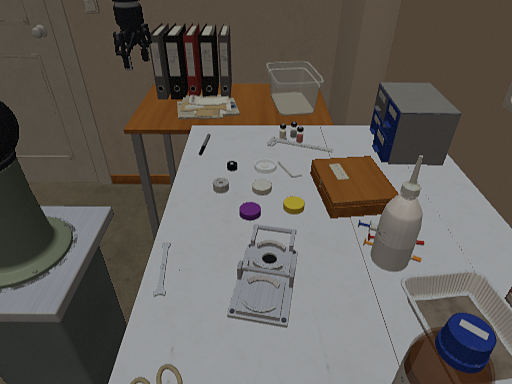

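Top view: the white plain disc at (212,195) is the likely carrier. The dish is at (167,189), the bored weight at (209,241), the resin mount at (166,230), and the yellow and purple look-alikes are at (245,163) and (254,208). The plate's bar is at (298,186), the pocket at about (323,192) with something dark in it, and the nest at about (363,201). I'll confirm with an enlarged crop and depth.

```bash
cat > h.py <<'E'
import numpy as np
from rig import optics
def world(cam,d,pose=None):
    k=optics.get_calibration(cam);P=k['pose'] if pose is None else pose
    h,w=d.shape;f=h/2/np.tan(np.radians(k['fov_y']/2))
    v,u=np.mgrid[:h,:w].astype(float)
    X=np.stack([(u-k['cx'])/f*d,-(v-k['cy'])/f*d,-d,np.ones_like(d)],-1)
    W=(X@np.array(P).T)[...,:3]; W[d==0]=np.nan; return W
E
python3 - <<'E'
import numpy as np,cv2
from h import world
d=np.load('pics/top_d.npy');W=world('top',d)
p=cv2.imread('pics/top.png')
a=cv2.resize(p[140:260,140:280],None,fx=2.8,fy=2.8,interpolation=2)
b=cv2.resize(p[155:235,280:390],None,fx=4,fy=4,interpolation=2)
H=max(a.shape[0],b.shape[0]);c=[cv2.copyMakeBorder(x,0,H-x.shape[0],0,0,0) for x in(a,b)]
o=np.hstack(c);print(o.shape);o=cv2.resize(o,None,fx=min(1,800/o.shape[1]),fy=min(1,800/o.shape[1]));cv2.imwrite('pics/crop.png',o)
for n,(u,v) in dict(car=(212,195),dish=(167,189),wt=(209,241),res=(166,230),yel=(245,163),pur=(254,208),dark=(323,192),fl=(323,178),fl2=(323,203),bar=(298,186),nest=(363,201),table=(230,260)).items(): print(n,np.round(W[v-1:v+2,u-1:u+2].reshape(-1,3).mean(0),1))
z=W[...,2]
np.set_printoptions(linewidth=250)
print(np.round(z[165:228:2,286:386:3]))
E
```

```text
(336, 832, 3)
car [533.4 228.5  18.5]
dish [545.9 336.   16.9]
wt [423.5 234.2   3.5]
res [448.3 335.2  17.5]
yel [612.3 151.2  17.4]
pur [nan nan nan]
dark [546.  -38.6  14.5]
fl [579.3 -37.4  20.3]
fl2 [518.9 -37.6  21.2]
bar [561.   20.4  -1.5]
nest [ 525.5 -134.2   21.3]
table [378.5 183.1  -2.6]
[[-1. -1. -0. ...  0.  2.  2.]
 [-3. -4.  1. ... -2.  3.  0.]
 [-2.  0. -2. ... -2. -3. -1.]
 ...
 [-3.  0.  1. ... -5. -1.  2.]
 [-4. -0. -2. ... -1.  1. -4.]
 [-1. -0.  1. ... -1.  1. -2.]]
```

View pics/crop.png

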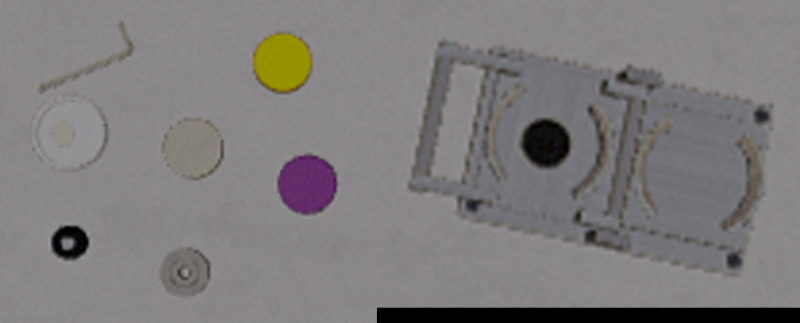

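The picture shows the plain white disc at crop (192,148), which is the carrier. It is neither the dish (70,133) with its small insert, nor the bored weight (185,271), nor the yellow or purple discs. The pocket is at crop (546,143) and empty, with a dark hole in its floor. The fixture yaw is about -12°.

```bash
cat >> h.py <<'E'
from scipy.spatial.transform import Rotation as Ro
from rig import state
def down(yaw): return Ro.from_euler('xyz',[np.pi,0,np.radians(yaw)])
def plan(wps,start=None):
    """wps: (pos,yaw_deg,n rows); prints rounded rows in tool axes"""
    s=state();p=np.array(s['tool_pos'],float);R=Ro.from_euler('xyz',s['tcp_rot'])
    if start: p=np.array(start[0],float);R=down(start[1])
    out=[]
    for tp,ty,n in wps:
        T=down(ty)
        for i in range(n):
            k=n-i;dp=R.inv().apply((np.array(tp)-p)/k)/30;dr=(R.inv()*T).as_rotvec(degrees=True)/k/10
            row=np.round(np.r_[dp,dr],2)
            if abs(row).max()>1: print('OVER',row)
            out.append(row.tolist());p=p+R.apply(row[:3]*30);R=R*Ro.from_rotvec(row[3:]*10,degrees=True)
    for r in out: print([float(x)+0 for x in r])
    print(np.round(p,1),np.round(R.as_euler('xyz',degrees=True),1))
E
python3 - <<'E'
from h import *
plan([([533,228.5,170],77.7,20)])
E
```

```text
[-0.73, -0.29, 0.1, 0.0, 0.0, 0.42]
[-0.75, -0.23, 0.1, 0.0, 0.0, 0.42]
[-0.77, -0.18, 0.1, 0.0, 0.0, 0.42]
[-0.78, -0.12, 0.1, 0.0, 0.0, 0.42]
[-0.78, -0.06, 0.1, 0.0, 0.0, 0.42]
[-0.79, 0.0, 0.1, 0.0, 0.0, 0.43]
[-0.78, 0.05, 0.1, 0.0, 0.0, 0.42]
[-0.78, 0.11, 0.1, 0.0, 0.0, 0.43]
[-0.77, 0.17, 0.1, 0.0, 0.0, 0.42]
[-0.75, 0.23, 0.1, 0.0, 0.0, 0.43]
[-0.73, 0.28, 0.1, 0.0, 0.0, 0.42]
[-0.71, 0.33, 0.1, 0.0, 0.0, 0.43]
[-0.69, 0.39, 0.11, 0.0, 0.0, 0.42]
[-0.65, 0.44, 0.1, 0.0, 0.0, 0.43]
[-0.62, 0.48, 0.11, 0.0, 0.0, 0.42]
[-0.58, 0.53, 0.1, 0.0, 0.0, 0.43]
[-0.54, 0.57, 0.11, 0.0, 0.0, 0.42]
[-0.5, 0.61, 0.1, 0.0, 0.0, 0.43]
[-0.45, 0.64, 0.11, 0.0, 0.0, 0.42]
[-0.41, 0.68, 0.1, 0.0, 0.0, 0.43]
[533.  228.5 170.1] [180.   -0.   77.7]
```

>>> apply_moves(increments=[[-0.73,-0.29,0.1,0,0,0.42,100],[-0.75,-0.23,0.1,0,0,0.42,100],[-0.77,-0.18,0.1,0,0,0.42,100],[-0.78,-0.12,0.1,0,0,0.42,100],[-0.78,-0.06,0.1,0,0,0.42,100],[-0.79,0,0.1,0,0,0.43,100],[-0.78,0.05,0.1,0,0,0.42,100],[-0.78,0.11,0.1,0,0,0.43,100],[-0.77,0.17,0.1,0,0,0.42,100],[-0.75,0.23,0.1,0,0,0.43,100]])

```text
t: 1.85
tool_pos: [349.9, 376.0, 201.3]
tcp_rot: [3.141, -0.0, 2.095]
contact_force: [0.2, -0.1, 0.1]
finger_gap: 85.0
gripper_force: 0.0
```

>>> apply_moves(increments=[[-0.73,0.28,0.1,0,0,0.42,100],[-0.71,0.33,0.1,0,0,0.43,100],[-0.69,0.39,0.11,0,0,0.42,100],[-0.65,0.44,0.1,0,0,0.43,100],[-0.62,0.48,0.11,0,0,0.42,100],[-0.58,0.53,0.1,0,0,0.43,100],[-0.54,0.57,0.11,0,0,0.42,100],[-0.5,0.61,0.1,0,0,0.43,100],[-0.45,0.64,0.11,0,0,0.42,100],[-0.41,0.68,0.1,0,0,0.43,100]])

```text
t: 3.1
tool_pos: [533.6, 228.0, 170.0]
tcp_rot: [3.142, -0.0, 1.353]
contact_force: [1.3, 0.2, -0.3]
finger_gap: 85.3
gripper_force: 0.0
```

Run:
```python
from h import *
from rig import nets
import cv2
s=state();print(s['t'],np.round(s['tool_pos'],1),np.degrees(s['tcp_rot']).round(1))
p,d=optics.capture('wrist');cv2.imwrite('pics/w1.png',p[...,::-1])
M=np.eye(4);M[:3,:3]=Ro.from_euler('xyz',s['tcp_rot']).as_matrix();M[:3,3]=s['tool_pos']
W=world('wrist',d,M@np.array(optics.get_calibration('wrist')['mount']))
np.save('pics/w1W.npy',W)
print([(np.round(r['at'],1),r['conf']) for r in nets.spot_in('wrist','sample_carrier')])
near=(abs(W[...,2]-20)<6)&(np.hypot(W[...,0]-533,W[...,1]-228.5)<45)
m=cv2.medianBlur(near.astype(np.uint8)*255,5)
pts=W[(m>0)&near][:,:2].astype(np.float32);c,r=cv2.minEnclosingCircle(pts);print(len(pts),c,r,np.median(W[near][:,2]))
```

```text
3.1 [533.6 228.  170. ] [180.   -0.   77.5]
[(array([534.7, 231.1,  26.6]), 0.75), (array([504.7, 131.7,  20. ]), 0.75), (array([609.6, 155.3,  20.7]), 0.69)]
1911 (534.5313720703125, 228.2642822265625) 26.19063949584961 19.559575773510204
```

View pics/w1.png

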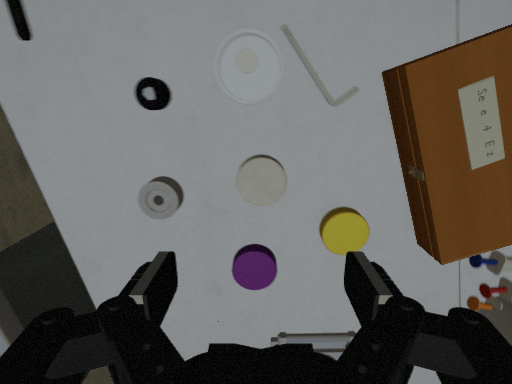

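The wrist picture shows the plain white carrier at (262,180), directly under the tool, with a 26.2 mm radius fit at (534.5, 228.3). The bar is just visible at the bottom, around (315,338). Next I descend and grip.

>>> apply_moves(increments=[[0,0.03,0.92,0,0,0,100],[0,0,0.92,0,0,0,100],[0,0,0.92,0,0,0,100],[0,0,0.92,0,0,0,100],[0,0,0.92,0,0,0,100],[0,0,0.92,0,0,0,100],[0,0,0,0,0,0,100],[0,0,0,0,0,0,45],[0,0,0,0,0,0,45]], force=30)

```text
t: 4.32
tool_pos: [534.9, 228.8, 6.0]
tcp_rot: [3.14, -0.001, 1.356]
contact_force: [-0.2, 0.3, 0.9]
finger_gap: 51.6
gripper_force: 0.1
```

>>> apply_moves(increments=[[0,0,0,0,0,0,40],[0,0,0,0,0,0,40],[0,0,0,0,0,0,40],[0,0,0,0,0,0,40]])

```text
t: 4.82
tool_pos: [534.9, 228.8, 6.3]
tcp_rot: [3.139, -0.002, 1.356]
contact_force: [-0.4, 1.2, 5.2]
finger_gap: 49.3
gripper_force: 30.9
```

>>> apply_moves(increments=[[0,0,-0.5,0,0,0,40],[0,0,-0.8,0,0,0,40],[0,0,-0.9,0,0,0,40],[0,0,-0.8,0,0,0,40],[0,0,0,0,0,0,40]])

```text
t: 5.45
tool_pos: [535.9, 228.9, 97.7]
tcp_rot: [3.137, -0.003, 1.356]
contact_force: [0.9, 0.7, -0.4]
finger_gap: 49.7
gripper_force: 31.5
```

Run:
```python
from h import *
import cv2
s=state();print(s['t'],np.round(s['tool_pos'],1),s['finger_gap'],s['gripper_force'],s['contact_force'])
p,d=optics.capture('wrist');cv2.imwrite('pics/w2.png',p[...,::-1])
# fixture from top picture: rays onto z planes
q=cv2.imread('pics/top.png');k=optics.get_calibration('top');f=192/np.tan(np.radians(k['fov_y']/2));P=np.array(k['pose'])
def onz(u,v,z):
    r=P[:3,:3]@np.array([(u-k['cx'])/f,-(v-k['cy'])/f,-1]);return P[:3,3]+r*(z-P[2,3])/r[2]
g=q.max(2)[170:215,308:340];ys,xs=np.nonzero(g<45);print('hole',len(xs),onz(308+xs.mean(),170+ys.mean(),22))
a,b=onz(298.2,166.7,40),onz(290.1,203.9,40);print('bar',a,b,(a+b)/2,np.degrees(np.arctan2(*(a-b)[[1,0]])))
for n,(u,v) in dict(car=(212,195)).items(): print(onz(u,v,20))
W=world('top',np.load('pics/top_d.npy'));m=(W[...,2]>13)&(W[...,2]<50)
m[:,:285]=0;m[:,390:]=0;m[:160]=0;m[230:]=0
r=cv2.minAreaRect(W[m][:,:2].astype(np.float32));print(r,m.sum())
```

```text
5.45 [535.9 228.9  97.7] 49.67703682167328 31.464942848542705 [ 0.89782772  0.67162149 -0.36044712]
hole 115 [545.77250231 -39.49639683  22.        ]
bar [602.68316539  25.1217485   40.        ] [514.23235227  43.32707922  40.        ] [558.45775883  34.22441386  40.        ] -11.630445536560739
[533.31683672 228.3545589   20.        ]
((539.646484375, -67.2331314086914), (216.36431884765625, 109.66160583496094), 79.152099609375) 2850
```

View pics/w2.png

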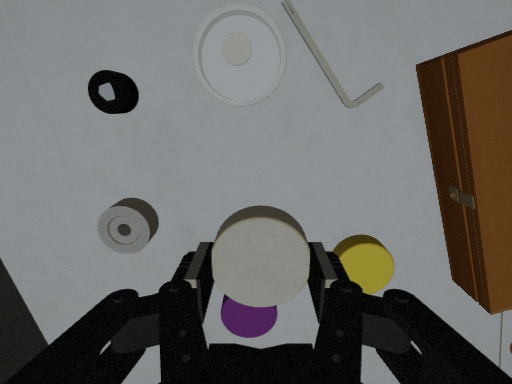

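The picture shows the carrier gripped level and centred at (260,260). Pocket centre is (546,-39.5) and fixture yaw is about -11.3°.

Run:
```python
from h import *
plan([([546.3,-39.5,90],78.7,13),([546.3,-39.5,34],78.7,4)])
```

```text
[-0.67, 0.18, 0.02, 0.0, 0.0, -0.01]
[-0.67, 0.17, 0.01, 0.0, 0.0, -0.01]
[-0.67, 0.17, 0.02, 0.0, 0.0, -0.01]
[-0.66, 0.17, 0.01, 0.0, 0.0, -0.01]
[-0.67, 0.17, 0.02, 0.0, 0.0, -0.01]
[-0.67, 0.17, 0.01, 0.0, 0.0, -0.01]
[-0.67, 0.17, 0.02, 0.0, 0.0, -0.01]
[-0.66, 0.17, 0.01, 0.0, 0.0, -0.01]
[-0.67, 0.17, 0.02, 0.0, 0.0, 0.0]
[-0.66, 0.16, 0.01, 0.0, 0.0, -0.01]
[-0.67, 0.17, 0.02, 0.01, 0.0, 0.0]
[-0.66, 0.16, 0.01, 0.0, 0.0, -0.01]
[-0.67, 0.16, 0.02, 0.01, -0.01, 0.0]
[0.0, 0.0, 0.47, 0.0, 0.0, 0.0]
[0.0, 0.0, 0.46, 0.0, 0.0, 0.0]
[0.0, 0.0, 0.47, 0.0, 0.0, 0.0]
[0.0, 0.01, 0.46, 0.0, 0.0, 0.0]
[546.4 -39.5  34.1] [-180.     0.    78.7]
```

>>> apply_moves(increments=[[-0.67,0.18,0.02,0,0,-0.01,40],[-0.67,0.17,0.01,0,0,-0.01,40],[-0.67,0.17,0.02,0,0,-0.01,40],[-0.66,0.17,0.01,0,0,-0.01,40],[-0.67,0.17,0.02,0,0,-0.01,40],[-0.67,0.17,0.01,0,0,-0.01,40],[-0.67,0.17,0.02,0,0,-0.01,40],[-0.66,0.17,0.01,0,0,-0.01,40],[-0.67,0.17,0.02,0,0,0,40],[-0.66,0.16,0.01,0,0,-0.01,40]])

```text
t: 6.75
tool_pos: [541.2, 20.3, 88.8]
tcp_rot: [-3.139, 0.001, 1.371]
contact_force: [0.9, 0.2, 0.3]
finger_gap: 49.5
gripper_force: 31.5
```

>>> apply_moves(increments=[[-0.67,0.17,0.02,0,0,0,40],[-0.66,0.16,0.01,0,0,-0.01,40],[-0.67,0.16,0.02,0,0,0,40],[0,0,0,0,0,0,40],[0,0,0,0,0,0,40]])

```text
t: 7.38
tool_pos: [544.6, -39.8, 88.1]
tcp_rot: [-3.141, -0.0, 1.373]
contact_force: [0.2, -0.3, 0.1]
finger_gap: 49.7
gripper_force: 31.5
```

Run:
```python
from h import *
import cv2
s=state();print(s['t'],np.round(s['tool_pos'],1),np.degrees(s['tcp_rot']).round(1),s['finger_gap'],s['gripper_force'])
p,d=optics.capture('wrist');cv2.imwrite('pics/w3.png',p[...,::-1])
plan([([546.3,-39.5,31],78.7,4)])
```

```text
7.375 [544.6 -39.8  88.1] [-179.9   -0.    78.7] 49.66839813179091 31.45829199871514
[0.0, 0.01, 0.48, 0.0, 0.0, 0.0]
[0.0, 0.01, 0.48, 0.0, 0.0, 0.0]
[0.0, 0.02, 0.47, 0.0, 0.0, 0.0]
[0.01, 0.01, 0.48, 0.0, 0.0, 0.0]
[546.3 -39.4  31. ] [-180.    -0.    78.7]
```

View pics/w3.png

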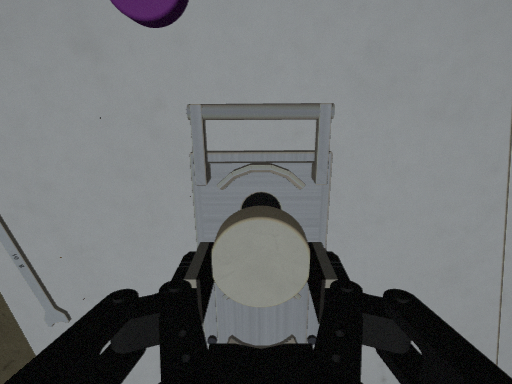

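The view shows the bar level at row 112, and the pocket wall and hole centred at column 261, in line with the carrier at (261,258). Next I lower the carrier.

>>> apply_moves(increments=[[0,0,0.48,0,0,0,40],[0,0,0.48,0,0,0,40],[0,0,0.47,0,0,0,40],[0,0,0.4,0,0,0,40],[0,0,0.1,0,0,0,40],[0,0,0,0,0,0,40]])

```text
t: 8.18
tool_pos: [545.1, -39.7, 30.4]
tcp_rot: [-3.141, -0.0, 1.373]
contact_force: [0.8, -0.2, 0.2]
finger_gap: 49.3
gripper_force: 31.5
```

>>> apply_moves(increments=[[0,0,0.06,0,0,0,40],[0,0,0,0,0,0,40]])

```text
t: 8.43
tool_pos: [545.4, -39.8, 29.1]
tcp_rot: [3.141, 0.0, 1.373]
contact_force: [0.9, 0.8, -0.6]
finger_gap: 49.4
gripper_force: 31.5
```

>>> apply_moves(increments=[[0,0,0,0,0,0,64],[0,0,0,0,0,0,80],[0,0,0,0,0,0,85],[0,0,-0.5,0,0,0,85],[0,0,-0.9,0,0,0,85],[0,0,-1,0,0,0,60],[0,0,-1,0,0,0,40],[0,0,0,0,0,0,40]])

```text
t: 9.43
tool_pos: [547.3, -40.2, 134.2]
tcp_rot: [3.136, 0.0, 1.373]
contact_force: [1.3, 0.0, -0.0]
finger_gap: 34.3
gripper_force: 0.0
```

Run:
```python
from h import *
import cv2
s=state();print(s['t'],np.round(s['tool_pos'],1),np.degrees(s['tcp_rot']).round(1),s['finger_gap'])
p,d=optics.capture('wrist');cv2.imwrite('pics/w4.png',p[...,::-1])
M=np.eye(4);M[:3,:3]=Ro.from_euler('xyz',s['tcp_rot']).as_matrix();M[:3,3]=s['tool_pos']
W=world('wrist',d,M@np.array(optics.get_calibration('wrist')['mount']))
e=np.radians(-11.3);ex=np.array([np.cos(e),np.sin(e)]);ey=np.array([-ex[1],ex[0]])
X=(W[...,:2]-[545.8,-39.5])@ex;Y=(W[...,:2]-[545.8,-39.5])@ey;Z=W[...,2]
b=(abs(X)<60)&(Y>62)&(Y<90)&(Z>25)&(Z<50)
print('bar',b.sum(),[np.percentile(a[b],[2,50,98]).round(1) for a in(X,Y,Z)])
A=np.polyfit(X[b&(abs(X)<35)],Y[b&(abs(X)<35)],1);print(A)
c=(np.hypot(X,Y)<45)&(Z>38)&(Z<50);pts=np.stack([X[c],Y[c]],-1).astype(np.float32);print('car',c.sum(),cv2.minEnclosingCircle(pts),Z[c].mean(),np.linalg.lstsq(np.c_[pts,np.ones(len(pts))],Z[c],rcond=None)[0])
```

```text
9.425 [547.3 -40.2 134.2] [179.7   0.   78.7] 34.32100457010506
bar 1698 [array([-44.7,  -0.3,  44.5]), array([63.2, 71.6, 76.8]), array([35.5, 39.4, 41.1])]
[-4.36036961e-04  7.22900017e+01]
car 2786 ((-8.112686157226562, 4.050933837890625), 35.978302001953125) 41.55078743295135 [ 2.82139852e-03 -8.31594211e-03  4.15511197e+01]
```

View pics/w4.png

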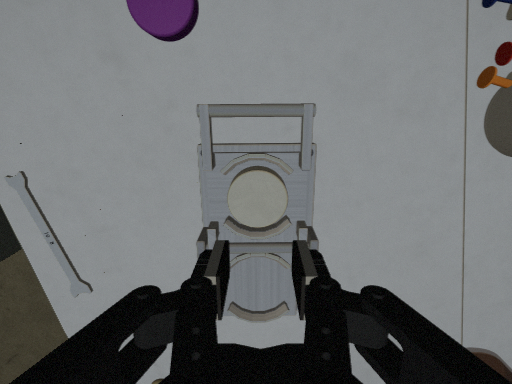

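The picture shows the carrier lying flat and centred between the pocket walls at (257,199), with its top at 41.6 mm. The bar is at row 110. Next I turn the hand 90° and go above the bar.

Run:
```python
from h import *
plan([([560.3,33.1,110],168.7,10)])
```

```text
[0.25, 0.0, 0.08, 0.0, 0.0, -0.9]
[0.25, 0.04, 0.07, 0.0, 0.0, -0.9]
[0.24, 0.07, 0.08, 0.0, 0.0, -0.9]
[0.22, 0.11, 0.07, 0.0, 0.0, -0.9]
[0.2, 0.14, 0.08, 0.0, 0.0, -0.9]
[0.18, 0.17, 0.07, 0.0, 0.0, -0.9]
[0.15, 0.2, 0.08, 0.0, 0.0, -0.9]
[0.11, 0.22, 0.07, 0.0, 0.01, -0.9]
[0.07, 0.23, 0.08, 0.0, 0.0, -0.9]
[0.04, 0.25, 0.07, 0.0, 0.01, -0.9]
[560.4  33.1 110. ] [180.    0.  168.7]
```

>>> apply_moves(increments=[[0.25,0,0.08,0,0,-0.9,24],[0.25,0.04,0.07,0,0,-0.9,24],[0.24,0.07,0.08,0,0,-0.9,24],[0.22,0.11,0.07,0,0,-0.9,24],[0.2,0.14,0.08,0,0,-0.9,24],[0.18,0.17,0.07,0,0,-0.9,24],[0.15,0.2,0.08,0,0,-0.9,24],[0.11,0.22,0.07,0,0,-0.9,24],[0.07,0.23,0.08,0,0,-0.9,24],[0.04,0.25,0.07,0,0,-0.9,24]])

```text
t: 10.72
tool_pos: [558.2, 33.6, 107.1]
tcp_rot: [-3.141, -0.002, 2.949]
contact_force: [0.2, 0.2, -1.1]
finger_gap: 20.5
gripper_force: 0.0
```

>>> apply_moves(increments=[[0,0,0,0,0,0,24]])

```text
t: 10.85
tool_pos: [558.3, 33.7, 107.2]
tcp_rot: [-3.141, -0.002, 2.943]
contact_force: [0.5, -0.4, -0.1]
finger_gap: 20.6
gripper_force: 0.0
```

Run:
```python
from h import *
import cv2
s=state();print(s['t'],np.round(s['tool_pos'],1),np.degrees(s['tcp_rot']).round(1),s['finger_gap'])
p,d=optics.capture('wrist');cv2.imwrite('pics/w5.png',p[...,::-1])
M=np.eye(4);M[:3,:3]=Ro.from_euler('xyz',s['tcp_rot']).as_matrix();M[:3,3]=s['tool_pos']
W=world('wrist',d,M@np.array(optics.get_calibration('wrist')['mount']))
e=np.radians(-11.3);ex=np.array([np.cos(e),np.sin(e)]);ey=np.array([-ex[1],ex[0]])
X=(W[...,:2]-[545.8,-39.5])@ex;Y=(W[...,:2]-[545.8,-39.5])@ey;Z=W[...,2]
for lo in range(-45,45,10):
    b=(X>lo)&(X<lo+10)&(Y>62)&(Y<90)&(Z>33)&(Z<45)
    if b.sum()>20: print(lo,b.sum(),np.percentile(Y[b],[2,50,98]).round(1),np.percentile(Z[b],[50,90]).round(1))
plan([([560.3,33.1,20],168.7,4)])
```

```text
10.85 [558.3  33.7 107.2] [-1.800e+02 -1.000e-01  1.686e+02] 20.597547792650186
-45 267 [62.4 70.4 77. ] [40.  40.9]
-35 180 [67.3 72.6 77.1] [39.2 40.3]
-25 165 [68.  72.6 77.2] [39.  40.3]
-15 158 [67.9 72.5 77.2] [39.2 40.2]
-5 156 [67.8 72.5 77.2] [39.2 40.4]
5 153 [67.7 72.5 77.3] [39.1 40.3]
15 147 [67.6 72.5 77.3] [39.2 40.2]
25 136 [67.6 72.5 77.4] [39.3 40.4]
35 223 [62.7 70.  77.4] [39.9 40.7]
[-0.02, 0.0, 0.73, 0.0, 0.0, 0.0]
[-0.02, 0.0, 0.73, 0.0, 0.0, 0.0]
[-0.01, 0.0, 0.73, 0.0, -0.01, -0.01]
[-0.02, 0.0, 0.72, 0.0, 0.0, 0.0]
[560.3  33.   20.1] [-180.    -0.   168.7]
```

View pics/w5.png

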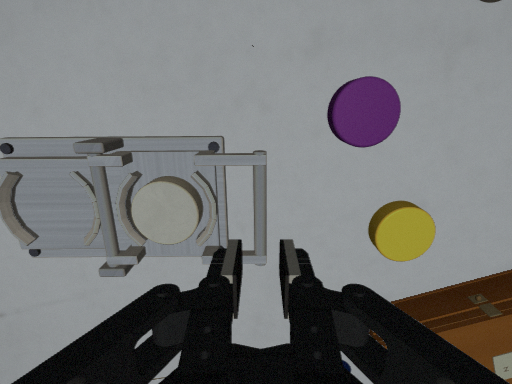

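The picture shows the bar at column 260, rows 150-262, midway between the fingers, with the carrier still seated at (166,210). Next I descend around the bar and grip lightly.

>>> apply_moves(increments=[[0,-0.02,0.75,0,0,0,24],[0,-0.02,0.75,0,0,0,24],[0,0,0.75,0,0,0,24],[0,0,0.65,0,0,0,24],[0,0,0,0,0,0,24]])

```text
t: 11.52
tool_pos: [557.2, 31.9, 19.8]
tcp_rot: [-3.141, -0.004, 2.942]
contact_force: [-0.2, 0.5, 0.2]
finger_gap: 20.2
gripper_force: 0.0
```

>>> apply_moves(increments=[[0,0,0,0,0,0,5],[0,0,0,0,0,0,5],[0,0,0,0,0,0,5],[0,0,0,0,0,0,5]], force=25)

```text
t: 12.02
tool_pos: [558.7, 33.0, 21.6]
tcp_rot: [3.14, -0.0, 2.944]
contact_force: [-1.3, 4.9, -1.2]
finger_gap: 8.5
gripper_force: 25.1
```

Run:
```python
import numpy as np
th=np.radians(np.r_[np.arange(0,50,5),np.arange(50,181,10)])
y=122*np.cos(th);z=122*np.sin(th);cy=cz=0
for i in range(1,len(th)):
    a=round((y[i]-122-cy)/30,2);b=round((z[i]-cz)/30,2);cy+=a*30;cz+=b*30
    print(round(np.degrees(th[i])),a,-b)
```

```text
5 -0.02 -0.35
10 -0.04 -0.36
15 -0.08 -0.34
20 -0.11 -0.34
25 -0.13 -0.33
30 -0.16 -0.31
35 -0.2 -0.3
40 -0.21 -0.28
45 -0.24 -0.27
50 -0.26 -0.24
60 -0.58 -0.4
70 -0.65 -0.3
80 -0.68 -0.18
90 -0.71 -0.07
100 -0.7 0.07
110 -0.69 0.18
120 -0.64 0.3
130 -0.58 0.4
140 -0.5 0.51
150 -0.41 0.58
160 -0.3 0.64
170 -0.18 0.68
180 -0.06 0.71
```

>>> apply_moves(increments=[[0,-0.02,-0.35,0,0,0,5],[0,-0.04,-0.36,0,0,0,5],[0,-0.08,-0.34,0,0,0,5],[0,-0.11,-0.34,0,0,0,5],[0,-0.13,-0.33,0,0,0,5],[0,-0.16,-0.31,0,0,0,5],[0,-0.2,-0.3,0,0,0,5]])

```text
t: 12.9
tool_pos: [554.7, 12.3, 92.3]
tcp_rot: [3.137, 0.0, 2.945]
contact_force: [-2.0, 9.6, 0.9]
finger_gap: 8.8
gripper_force: 24.4
```

>>> apply_moves(increments=[[0,-0.21,-0.28,0,0,0,5],[0,-0.24,-0.27,0,0,0,5],[0,-0.26,-0.24,0,0,0,5],[0,-0.58,-0.4,0,0,0,5],[0,-0.65,-0.3,0,0,0,5]])

```text
t: 13.52
tool_pos: [544.0, -44.5, 138.7]
tcp_rot: [3.136, 0.003, 2.946]
contact_force: [-1.5, 7.9, 10.4]
finger_gap: 8.7
gripper_force: 25.5
```

Run:
```python
from h import *
import cv2
s=state();print(s['t'],np.round(s['tool_pos'],1),s['contact_force'].round(1) if hasattr(s['contact_force'],'round') else s['contact_force'])
p,d=optics.capture('side');cv2.imwrite('pics/s2.png',cv2.resize(p[150:340,200:330,::-1],None,fx=3,fy=3,interpolation=2))
```

```text
13.525 [544.  -44.5 138.7] [-1.5  7.9 10.4]
```

View pics/s2.png

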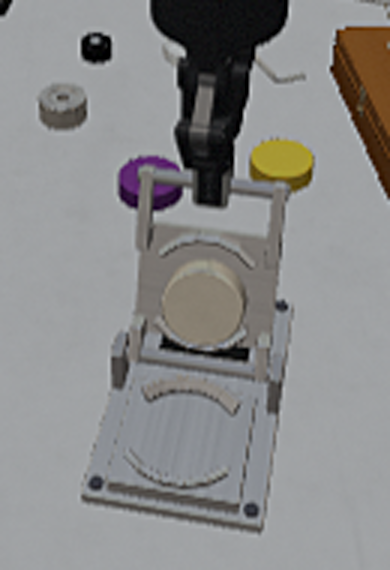

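The side view shows the plate near upright, with the carrier resting inside the pocket at (203,303) and the bar between the fingers at (210,185). Next I swing it over briskly.

Run:
```python
import numpy as np
th=np.radians([70,80,92,105,118,131,144,156,166,174,180])
y=122*np.cos(th);z=122*np.sin(th);cy=y[0];cz=z[0]
for i in range(1,len(th)):
    a=round((y[i]-cy)/30,2);b=round((z[i]-cz)/30,2);cy+=a*30;cz+=b*30
    print(a,-b)
```

```text
-0.68 -0.18
-0.85 -0.06
-0.91 0.13
-0.86 0.34
-0.76 0.52
-0.62 0.68
-0.43 0.74
-0.23 0.67
-0.1 0.56
-0.02 0.42
```

>>> apply_moves(increments=[[0,-0.68,-0.18,0,0,0,5],[0,-0.85,-0.06,0,0,0,5],[0,-0.91,0.13,0,0,0,5],[0,-0.86,0.34,0,0,0,5],[0,-0.76,0.52,0,0,0,5],[0,-0.62,0.68,0,0,0,5],[0,-0.43,0.74,0,0,0,5],[0,-0.23,0.67,0,0,0,5],[0,-0.1,0.56,0,0,0,5],[0,-0.02,0.4,0,0,0,5]])

```text
t: 14.82
tool_pos: [513.4, -206.9, 24.2]
tcp_rot: [3.139, 0.005, 2.944]
contact_force: [-3.6, 13.1, 44.4]
finger_gap: 8.6
gripper_force: 30.0
```

>>> apply_moves(increments=[[0,0,0,0,0,0,5],[0,0,0,0,0,0,5]])

```text
t: 15.08
tool_pos: [513.6, -206.9, 23.9]
tcp_rot: [3.139, 0.005, 2.945]
contact_force: [3.6, 8.0, 5.2]
finger_gap: 8.7
gripper_force: 26.9
```

Run:
```python
from h import *
import cv2
s=state();print(s['t'],np.round(s['tool_pos'],1),s['contact_force'])
p,d=optics.capture('side');cv2.imwrite('pics/s3.png',cv2.resize(p[170:384,180:330,::-1],None,fx=2.8,fy=2.8,interpolation=2))
```

```text
15.075 [ 513.6 -206.9   23.9] [3.56001821 8.02588366 5.24583315]
```

View pics/s3.png

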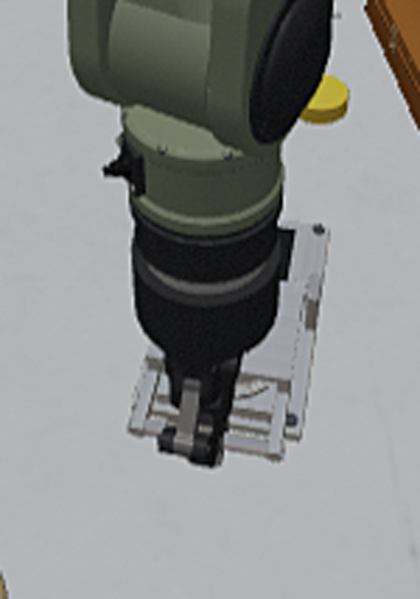

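The view shows the plate down on the nest side, with the fingers on the bar at (190,440). Next I release, retreat upward, and check how far it closed.

>>> apply_moves(increments=[[0,0,0,0,0,0,24],[0,0,0,0,0,0,24],[0,0,0,0,0,0,24],[0,0,-0.4,0,0,0,24],[0,0,-0.8,0,0,0,24],[0,0,-1,0,0,0,24],[0,0,-1,0,0,0,24],[0,0,-1,0,0,0,24],[0,0,-1,0,0,0,24]])

```text
t: 16.25
tool_pos: [510.9, -207.4, 179.7]
tcp_rot: [-3.141, 0.001, 2.944]
contact_force: [0.5, -0.9, -1.1]
finger_gap: 20.6
gripper_force: 0.0
```

>>> apply_moves(increments=[[1,0,0,0,0,0,24],[1,0,0,0,0,0,24],[1,0,0,0,0,0,24],[1,0,0,0,0,0,24],[1,0,0,0,0,0,24],[0,0,0,0,0,0,24]])

```text
t: 17.0
tool_pos: [362.3, -177.3, 178.5]
tcp_rot: [-3.141, -0.0, 2.943]
contact_force: [0.3, 0.4, -0.0]
finger_gap: 21.0
gripper_force: 0.0
```

Run:
```python
from h import *
import cv2
s=state();print(s['t'],np.round(s['tool_pos'],1),s['contact_force'])
e=np.radians(-11.3);ex=np.array([np.cos(e),np.sin(e)]);ey=np.array([-ex[1],ex[0]]);hg=np.array([545.8,-39.5])-48*ey
for c in ['side','top']:
    p,d=optics.capture(c);W=world(c,d)
    if c=='side':cv2.imwrite('pics/s4.png',cv2.resize(p[170:350,180:330,::-1],None,fx=3.2,fy=3.2,interpolation=2))
    X=(W[...,:2]-hg)@ex;Y=(W[...,:2]-hg)@ey;Z=W[...,2]
    b=(abs(X)<34)&(Y<-112)&(Y>-130)&(Z>20);print(c,'bar',b.sum(),np.percentile(Z[b],[10,50,90]) if b.sum() else '',np.median(Y[b]))
    for lo in range(-90,0,10):
        b=(abs(X)<43)&(Y>lo)&(Y<lo+10)&(Z>15)&(Z<90);print(lo,b.sum(),np.percentile(Z[b],[10,50,90]).round(1) if b.sum() else '')
```

```text
17.0 [ 362.3 -177.3  178.5] [ 0.33695517  0.42592583 -0.02262659]
side bar 259 [35.53419343 39.19636551 40.95760056] -124.53195718479513
-90 715 [20.4 39.1 54.6]
-80 322 [22.5 53.9 55.4]
-70 229 [53.1 54.4 55.5]
-60 163 [52.6 54.4 55.5]
-50 205 [41.5 53.9 55.3]
-40 256 [41.7 54.1 55.5]
-30 207 [52.7 54.4 55.5]
-20 188 [53.3 54.5 55.4]
-10 10 [53. 54. 55.]
top bar 121 [34.28903492 37.38874843 40.46560591] -119.85935570713048
-90 83 [49.7 52.3 54.3]
-80 156 [50.6 52.6 55.3]
-70 161 [48.6 52.8 55.1]
-60 166 [39.4 51.9 54.9]
-50 148 [39.6 51.9 54.7]
-40 143 [43.2 52.5 54.7]
-30 156 [50.7 52.6 55.1]
-20 201 [21.6 52.3 54.7]
-10 156 [20.4 37.6 52.8]
```

View pics/s4.png

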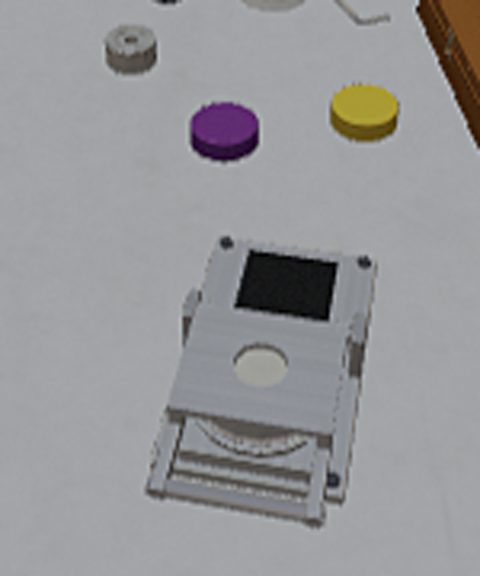

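The plate is closed and level: the back is at 54 mm throughout and the bar's top is at about 40 mm. Through the hole at (261,366) the carrier shows at about 42 mm, the height of the nest floor plus 20 mm, so it is seated. The hand is clear, so I'm handing in.

```bash
python3 -c "
from rig import ticket
print(ticket.sign_off())"
```

```text
the job is handed in; nothing more can be done
None
```

The job is handed in: the white carrier lies upside down, seated in the nest, with the plate fully closed over it and the arm clear, after about 17 s; the wrist force read 44 N briefly as the plate closed, and I don't know whether that counts against the 40 N pressing limit.

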